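# Square a cast silver plaque to the side stop and push it off the stone into the catch tray

## Robot

A 6-joint arm with a two-finger parallel gripper is mounted at the origin on the work surface. World frame = base frame: x ahead of the robot, y to its left, z up, the work surface at z = 0. Lengths are in m, angles in degrees, forces in N, time in s.
With the tool pointing down it reaches from about 0.3 to 0.75 m from the base axis. Payload 8.5 kg.
Tool frame: the origin (TCP) lies at the very end of the fingers, on their centre line; the grasp point (between the pads) lies 19 mm behind it; z points along the fingers, y is the line along which they close (so a half turn about z gives the same grasp; the last joint's range is limited). The gripper opens to 85 mm and grips with 20 to 120 N. Pads are 22 mm wide; open, the fingers measure 114 mm over their backs; the gripper's body (76 mm by 85 mm) begins 54 mm behind the grasp point. The pads swing forward as they close: fully open they stand 13 mm farther back than shut.
Start: joints at [-78.054, 21.807, 74.336, -0, 83.858, -12.336], TCP at [0.226, -0.501, 0.231] pointing down, gripper open.
Joint ranges: [-178.18, 178.18], [-50.72, 133.34], [12.68, 142.11], [-81.47, 261.47], [9.98, 163.14], [-165.26, 165.26]. Speed limits (degrees/s): [136.94, 136.94, 180, 180, 180, 180].

## Interface

Orientations are given as a 3x3 rotation matrix whose columns are the frame's x, y, z axes.
In Python, from rig import env, optics, spotter gives the robot as it stands.
- The arm moves only by the shell command python3 -m crank 'ROWS' [FORCE]. ROWS is JSON, one flat list of numbers, 5 for each row, row after row: the finger opening in cm, from 0 to 8.54, then the shift along the tool's x, y, z in cm, then the turn about the tool's z in rad. A call has exactly 8 rows; each row shifts and turns the commanded pose from where the row before left it, along the tool's axes as they then stand; what a row does not reach is not made up. A row lasts 1/12 s, in which the tool goes at most 41.7 mm and 7.16 degrees, less where a joint would pass 70% of its speed; a pose out of reach is approached as far as the arm can. A call is refused whole if a number of a shift passes 4.17 or a number of a turn 0.125, either way. A call with a gripper value outside its range is refused whole. The fingers move at their own pace and stop on an object; FORCE is the grip in N (left out, the last holds). Time passes only in rows, so rows that do not move let the fingers close, or fill a call up. It gives the time, the measured TCP pose, the force, the opening and the grip force at its end, in the units of the state.
- env.observe(): the state, without advancing time (a new reading comes with each control period).
- optics.get_image(name): name is "scene" or "top" or "wrist"; returns a dict with "color" (420x560x3 uint8, red, green, blue), "intrinsics" (3x3 intrinsics, pixels), "pose" (4x4, takes a point from camera to world coordinates). Camera axes: x right, y up, looking along -z (the intrinsics and any distortion apply to the point x, -y, -z); pixel columns grow to the right and rows downward; lengths in m; the calibration is good to about 2 mm. The wrist camera is an equidistant fisheye: a pixel r from the principal point sees the ray r / f radians off the axis. A picture is of the moment at which its call begins. There is no depth.
- env.close_job(): hands the job in; it is judged then, once.
Trained networks look in a picture, given as the dict that the camera call returned (one of the last four; its "shot" number tells which), for a name from the list of things; names that differ only in an ending like _2 or _b are one class to them, and where a whole thing is asked for, a point or a joint stands for the part that bears it (a point fixed in the world has none). Each returns a list of dicts, best first, with "score" (0 to 1); they miss things now and then, are a little off and sometimes report something else, mostly with a low value. They report only what shows in the picture. A call takes as long as a camera call. They do not tell look-alikes from the thing itself.
- spotter.look_for(picture, query): "at" ([column, row] as shares, 0 to 1, of the picture: columns of its width, rows of its height, amid what is visible of it).
The state is a dict: "time_s": time; "q": joint angles; "qvel": joint speeds; "joint_efforts": joint torques, N m; "position": TCP position; "tool_rot": TCP orientation; "ft_force": force on the tool from outside, world axes, zero at the start; "wrist_torque": the same for the moment, N m; "grip_width": finger opening in m; "gripper_force": force on a finger pad.
Only numpy, scipy, OpenCV 4.12 (cv2) and the standard library are available. Lean on these libraries where they do the work, as an engineer would, in place of code of your own. Each camera call takes 0.05 s, during which the arm holds its last target. There are 200 camera calls.

## Task

Push the silver plaque sideways over the stone until it lies flush against the steel bar of the side stop and hold it gently pressed there for half a second; then push it straight along the bar and off the far edge of the stone so that it drops into the wooden tray below and lies flat in it. The silver is soft: push gently, only hard enough to feel it seat, and never lift it. Leave the bowl, the hammer and the steel block where they are.

Things in the scene. Friction and masses are not known exactly. Their poses are not given: they have to be found in the camera images.
- slab: grey stone slab, 220 (x) x 400 (y) x 22 mm, fixed on two timber blocks on the bench. Origin: centre of its underside, on the bench. Its top is 100 mm above the origin; the edge to push over is its +x side, 110 mm from the origin. The stop and the plaque stand on its top.
- stop: steel side stop fixed on the stone: a foot and on its -y side a straight sprung bar 170 mm long (x -85 to +85), 10 mm thick, 21 mm high over the stone. Axes as the stone's, origin level with the stone's top. The bar's -y face, which seats the plaque, is 35 to 65 mm to -y of the origin: its setting differs each time and is not reported; feel for it. The bar yields 1 mm per 7 N, 5 mm at most.
- plaque: loose silver plaque 70 (x) x 50 (y) x 10 mm with 3 mm relief on top, 0.2 to 0.42 kg, on the stone to -y of the bar. Origin: centre of its underside, z up. Seated: a 70 mm side on the bar, x along the stone's x. Slides at 1 to 4 N; a corner can jam on the bar askew. 6 to 10 N seats it; over 18 N from the robot or on the bar marks it. Never raise it over 12 mm from the stone.
- tray: open wooden catch tray, fixed on the bench half under the stone's +x edge, outside 190 (x) x 144 (y) x 34 mm high, walls 5 mm, inner floor 5 mm above the bench, grey lining. Origin: centre of its underside; axes parallel to the stone's. A plaque pushed straight along the bar falls into it.
- bench_block: bystander: loose square steel block 50 x 50 x 22 mm on the stone, near its -y end. Origin: centre of its underside.
- bowl: bystander: loose brown clay bowl of punches, 140 mm across, 42 mm high, on the bench beyond the stone, on the tray's -y side. Origin: centre of its underside.
- hammer: bystander: loose hammer lying on the bench on the tray's +y side, 260 mm long, 26 mm thick. Origin: midway along it, underside.
There are look-alikes about, which are no part of the job. What is meant by the plaque is not pink, and is the smaller of those in its own colour.

How it is judged:
By the outcome, as a careful person would: the job done as asked, in the order asked, and still so for the second after the job is handed in, with the robot touching nothing.
It also fails if it takes over 64 s, if anything falls off the work surface, if the arm or the gripper's body presses on something with over 40 N, if the wrist force passes 120 N, or if a joint passes its speed limit or range.

## Working session

There is one attempt and no reset: what is moved stays moved. The work goes in short steps, Python scripts to look and compute and a shell command to move; the robot and the scene stay as the last step left them, time stands still between calls to the robot, and variables do not carry over. Pictures are saved under pics/ and viewed, at most 13 in all, crops included, and the job is handed in when it is done.

```bash
ls; mkdir -p pics
cat > h.py <<'E'
import numpy as np, cv2
from rig import env, optics, spotter
def shot(n,f=None):
    p=optics.get_image(n)
    if f: cv2.imwrite('pics/'+f,cv2.cvtColor(p['color'],cv2.COLOR_RGB2BGR))
    return p
def ray(p,uv):
    K=np.array(p['intrinsics']);T=np.array(p['pose'])
    d=np.linalg.inv(K)@[uv[0],uv[1],1]
    return T[:3,3],T[:3,:3]@[d[0],-d[1],-d[2]]
def onz(p,uv,z):
    o,d=ray(p,uv);return o+d*(z-o[2])/d[2]
E
python3 - <<'E'
from h import *
s=env.observe();print(s['time_s'],s['position'],np.round(s['tool_rot'],3),s['ft_force'],s['grip_width'])
for n in('top','scene'):
    p=shot(n,n+'0.png');print(n,p.keys(),np.round(p['intrinsics'],1).tolist(),np.round(p['pose'],3).tolist())
    for q in('slab','stop','plaque','tray','bench_block','bowl','hammer'):
        for r in spotter.look_for(p,q)[:4]:
            uv=np.array(r['at'])*[560,420];z={'slab':.1,'stop':.121,'plaque':.113,'bench_block':.122,'tray':.02,'bowl':.03,'hammer':.02}[q]
            print(q,round(r['score'],2),uv.round(),onz(p,uv,z).round(3))
E
```

```text
pics
0.0 [ 0.22612164 -0.50104035  0.23070883] [[ 0.912  0.411 -0.   ]
 [ 0.411 -0.912  0.001]
 [ 0.    -0.001 -1.   ]] [-0.10787898  0.45543217  0.899746  ] 0.08550082307722387
top dict_keys(['color', 'intrinsics', 'pose', 'shot']) [[506.4, 0.0, 273.0], [0.0, 506.4, 206.2], [0.0, 0.0, 1.0]] [[-0.013, 0.992, -0.127, 0.402], [-1.0, -0.011, 0.011, 0.098], [0.01, 0.128, 0.992, 1.335], [0.0, 0.0, 0.0, 1.0]]
slab 0.6 [291. 237.] [0.484 0.042 0.1  ]
stop 0.58 [239. 228.] [0.505 0.167 0.121]
stop 0.48 [292. 236.] [0.486 0.04  0.121]
plaque 0.81 [402. 291.] [ 0.351 -0.222  0.113]
plaque 0.8 [239. 309.] [0.314 0.169 0.113]
plaque 0.77 [314. 241.] [ 0.474 -0.015  0.113]
tray 0.67 [268. 170.] [0.667 0.095 0.02 ]
bench_block 0.57 [365. 264.] [ 0.416 -0.135  0.122]
bowl 0.59 [350. 162.] [ 0.684 -0.122  0.03 ]
hammer 0.68 [173. 176.] [0.653 0.346 0.02 ]
scene dict_keys(['color', 'intrinsics', 'pose', 'shot']) [[507.6, 0.0, 283.7], [0.0, 507.6, 202.7], [0.0, 0.0, 1.0]] [[-0.402, -0.78, 0.48, 1.1], [0.916, -0.335, 0.222, 0.347], [-0.013, 0.528, 0.849, 1.078], [0.0, 0.0, 0.0, 1.0]]
slab 0.66 [276. 181.] [0.5  0.05 0.1 ]
slab 0.53 [256. 162.] [ 0.469 -0.017  0.1  ]
stop 0.78 [317. 198.] [0.519 0.159 0.121]
plaque 0.97 [198. 126.] [ 0.435 -0.192  0.113]
plaque 0.75 [353. 155.] [0.368 0.192 0.113]
plaque 0.58 [258. 160.] [ 0.471 -0.01   0.113]
tray 0.83 [269. 256.] [0.648 0.097 0.02 ]
bench_block 0.94 [222. 131.] [ 0.43  -0.125  0.122]
bowl 0.91 [183. 233.] [ 0.679 -0.112  0.03 ]
hammer 0.63 [365. 303.] [0.668 0.335 0.02 ]
```

View pics/top0.png

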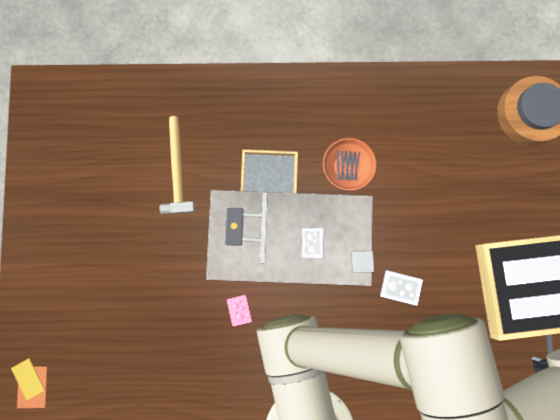

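View pics/scene0.png

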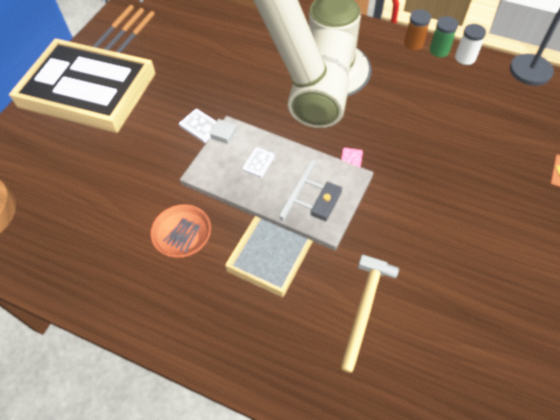

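The top view shows the target plaque on the stone at about (313,242), with the bar at (264,193–262) and the steel block at (362,262). The larger silver plaque at (402,288) and the pink one at (239,310) are look-alikes off the stone. Next I measure the slab's yaw and the plaque's pose.

```bash
cat > m.py <<'E'
from h import *
p=shot('top');g=p['color'].astype(int)
def rect(mask,z,seed):
    n,l,st,c=cv2.connectedComponentsWithStats(mask.astype(np.uint8));k=l[seed[1],seed[0]]
    if k==0: print('seed miss');return
    cn=cv2.findContours((l==k).astype(np.uint8),cv2.RETR_EXTERNAL,cv2.CHAIN_APPROX_NONE)[0]
    c=max(cn,key=cv2.contourArea).reshape(-1,2)
    w=np.array([onz(p,u,z)[:2] for u in c],np.float32)
    r=cv2.minAreaRect(w*1000);print(seed,np.round(r[0],1),np.round(r[1],1),round(r[2],1),len(c))
mn=g.min(2);sat=g.max(2)-mn
rect(mn>190,.11,(313,252));rect(cv2.morphologyEx((mn>175).astype(np.uint8),cv2.MORPH_CLOSE,np.ones((5,5))),.11,(313,242))
rect(cv2.morphologyEx(((sat<28)&(mn>75)).astype(np.uint8),cv2.MORPH_OPEN,np.ones((3,3))),.1,(290,270))
print(g[242,295:330].min(1),g[270,195:240].tolist()[::4])
for nm,uv,z in(('bar top end',(265,194),.121),('bar low end',(263,262),.121),('slab TL',(209,191),.1),('slab TR',(373,196),.1),('slab BR',(371,286),.1),('slab BL',(207,279),.1),('tray TL',(243,151),.034),('tray TR',(298,151),.034)):print(nm,onz(p,uv,z).round(3))
c=cv2.resize(p['color'][180:295,195:385],None,fx=4,fy=4,interpolation=cv2.INTER_CUBIC);cv2.imwrite('pics/crop1.png',c[...,::-1])
E
python3 m.py
```

```text
(313, 252) [483.   41.8] [396.  211.5] 87.1 937
(313, 242) [496.5  40.3] [399.1 242.6] 87.1 584
(290, 270) [530.8  39. ] [404.1 313.4] 87.1 572
[195 196 197 199 197 194 194 237 251 251 243 232 236 235 230 230 232 233
 238 250 252 246 232 227 240 250 253 233 188 200 203 203 202 202 202] [[125, 89, 64], [126, 90, 65], [126, 89, 65], [192, 183, 173], [198, 192, 184], [199, 192, 185], [198, 192, 185], [206, 200, 193], [208, 203, 195], [206, 199, 193], [209, 202, 194], [209, 203, 195]]
bar top end [0.588 0.103 0.121]
bar low end [0.424 0.11  0.121]
slab TL [0.6   0.241 0.1  ]
slab TR [ 0.583 -0.164  0.1  ]
slab BR [ 0.363 -0.15   0.1  ]
slab BL [0.385 0.245 0.1  ]
tray TL [0.716 0.16  0.034]
tray TR [0.714 0.015 0.034]
```

View pics/crop1.png

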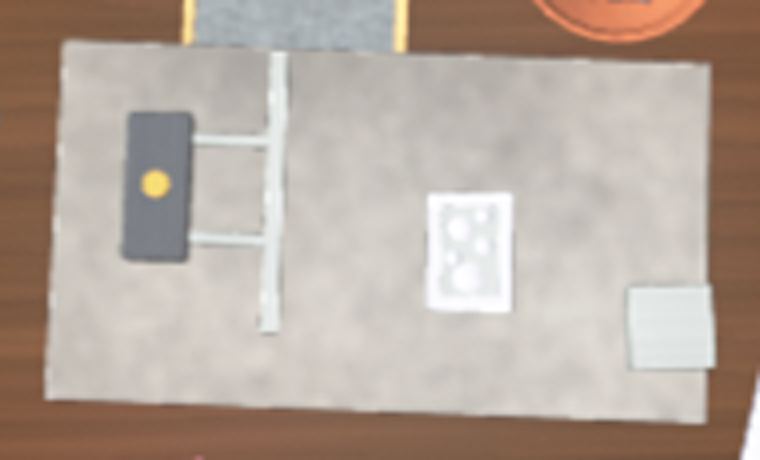

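The crop confirms it. The plaque spans crop (427–513, 193–312) and is nearly aligned with the stone. The bar's right face is near column 284 in the middle, and the edge to push over is at the top. Next I turn these pixels into world positions and work out the tool shift.

Run:
```python
from h import *
p=shot('top')
f=lambda x,y,z:onz(p,(195+(x-1.5)/4,180+(y-1.5)/4),z)[:2]
pl=np.array([f(*c,.11) for c in((428,193),(513,193),(511,313),(426,311))]);c=pl.mean(0);print(pl.round(4),c)
for a,b in((0,1),(1,2),(2,3),(3,0)):d=pl[b]-pl[a];print(np.hypot(*d).round(4),np.degrees(np.arctan2(d[1],d[0])).round(2))
for n,a in(('slab',((67,40),(711,64),(707,423),(45,398))),):
    sl=np.array([f(*u,.1) for u in a]);print(sl.round(4),sl.mean(0))
    for i in range(4):d=sl[(i+1)%4]-sl[i];print(np.hypot(*d).round(4),np.degrees(np.arctan2(d[1],d[0])).round(2))
b0,b1=f(287,53,.121),f(278,331,.121);print('bar face',b0,b1,np.degrees(np.arctan2(*(b0-b1)[::-1])))
s=env.observe();R=np.array(s['tool_rot']);yaw=np.radians(-2.6)
ex=np.array([np.cos(yaw),np.sin(yaw)]);ey=np.array([-ex[1],ex[0]])
print('tool yaw',np.degrees(np.arctan2(R[1,0],R[0,0])))
tgt=c-ey*(.025+.0145+.025);print('pre',tgt);d=tgt-np.array(s['position'])[:2];print('shift in current tool xy cm',(R[:2,:2].T@d)*100)
```

```text
[[ 0.5052  0.0151]
 [ 0.5046 -0.0366]
 [ 0.4321 -0.0335]
 [ 0.434   0.0177]] [ 0.46899375 -0.00932276]
0.0516 -90.69
0.0725 177.59
0.0513 87.94
0.0713 -2.12
[[ 0.6034  0.2353]
 [ 0.5839 -0.1621]
 [ 0.3648 -0.1514]
 [ 0.3849  0.2479]] [0.48424457 0.04242441]
0.3979 -92.81
0.2193 177.19
0.3998 87.11
0.2188 -3.32
bar face [0.59044656 0.09965796] [0.42294361 0.10689241] -2.4730672249368433
tool yaw 24.28345630896311
pre [ 0.46606784 -0.07375636]
shift in current tool xy cm [ 39.45152819 -29.10672296]
```

```bash
python3 -m crank '[0,3.2,-2.4,0,0, 0,3.2,-2.4,0,0, 0,3.2,-2.4,0,0, 0,3.2,-2.4,0,0, 0,3.2,-2.4,0,0, 0,3.2,-2.4,0,0, 0,3.2,-2.4,0,0, 0,3.2,-2.4,0,0]' 20; python3 -m crank '[0,3.2,-2.4,0,0, 0,3.2,-2.4,0,0, 0,3.2,-2.4,0,0, 0,3.2,-2.2,0,0, 0,0,0,0,0.119, 0,0,0,0,0.119, 0,0,0,0,0.119, 0,0,0,0,0.119]'
cat > st.py <<'E'
from h import *
s=env.observe();R=np.array(s['tool_rot']);P=np.array(s['position'])
a=np.radians(-2.9);E=np.array([[np.cos(a),np.sin(a)],[-np.sin(a),np.cos(a)]])
print('t',round(s['time_s'],2),'P',P.round(4),'yaw',np.degrees(np.arctan2(R[1,0],R[0,0])).round(2),'F slab',(E@np.array(s['ft_force'])[:2]).round(2),np.round(s['ft_force'][2],2),'w',round(s['grip_width'],4))
print('slab xy of TCP rel slab origin',(E@(P[:2]-[.484,.0424])).round(4),'pre slab xy',(E@(np.array([.469,-.0093])-[.484,.0424])).round(4))
E
python3 st.py
```

```text
time_s: 1.57
position: [0.3811, -0.2193, 0.2315]
tool_rot: [[0.912, 0.411, 0.0], [0.411, -0.912, -0.0], [0.0, 0.001, -1.0]]
ft_force: [0.6, -0.9, -1.3]
grip_width: 0.0002
gripper_force: 0.0
time_s: 2.23
position: [0.4587, -0.0823, 0.2313]
tool_rot: [[0.998, -0.057, 0.0], [-0.057, -0.998, -0.0], [0.0, 0.0, -1.0]]
ft_force: [-0.1, -0.3, -0.2]
grip_width: -0.0001
gripper_force: 0.0
t 2.23 P [ 0.4587 -0.0823  0.2313] yaw -3.28 F slab [-0.05 -0.34] -0.16 w -0.0001
slab xy of TCP rel slab origin [-0.019  -0.1258] pre slab xy [-0.0124 -0.0524]
```

```bash
python3 -m crank '[0,0.66,0,2.5,-0.006, 0,0,0,3,0, 0,0,0,3,0, 0,0,0,2.5,0, 0,0,0,1.6,0, 0,0,-0.7,0,0, 0,0,-0.7,0,0, 0,0,0,0,0]'
python3 - <<'E'
from h import *
shot('wrist','w1.png')
E
python3 st.py
```

```text
time_s: 2.9
position: [0.4663, -0.068, 0.1064]
tool_rot: [[0.999, -0.045, 0.001], [-0.045, -0.999, -0.0], [0.001, 0.0, -1.0]]
ft_force: [-0.2, 0.2, 0.7]
grip_width: -0.0
gripper_force: 0.0
t 2.95 P [ 0.4665 -0.0685  0.1066] yaw -2.57 F slab [ 0.55 -0.62] 0.08 w 0.0003
slab xy of TCP rel slab origin [-0.0119 -0.1116] pre slab xy [-0.0124 -0.0524]
```

View pics/w1.png

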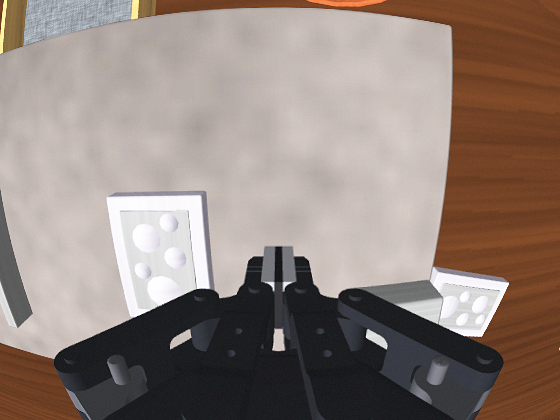

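The wrist view shows the closed fingertips at (278,260). The plaque is to their left at (110–212, 192–315) with its near side facing the finger, the bar is at far left, and the block and larger look-alike are to the right. The path is clear, so I start the sideways push.

```bash
python3 -m crank '[0,0,-0.6,0.1,0, 0,0,-0.6,0.1,0, 0,0,-0.4,0,0, 0,0,-0.4,0,0, 0,0,-0.5,0,0, 0,0,-0.5,0,0, 0,0,-0.5,0,0, 0,0,-0.5,0,0]'; python3 st.py;  python3 -m crank '[0,0,-0.5,0,0, 0,0,-0.5,0,0, 0,0,-0.5,0,0, 0,0,-0.5,0,0, 0,0,-0.5,0,0, 0,0,-0.5,0,0, 0,0,-0.3,0,0, 0,0,0,0,0]'; python3 st.py
python3 - <<'E'
from h import *
p=shot('top');c=cv2.resize(p['color'][180:295,195:385],None,fx=4,fy=4,interpolation=cv2.INTER_CUBIC);cv2.imwrite('pics/crop2.png',c[...,::-1]);shot('wrist','w2.png')
E
```

```text
time_s: 3.62
position: [0.468, -0.029, 0.1036]
tool_rot: [[0.999, -0.046, 0.001], [-0.046, -0.999, -0.001], [0.001, 0.001, -1.0]]
ft_force: [0.5, -4.1, 1.9]
grip_width: -0.0001
gripper_force: 2.7
t 3.62 P [ 0.468  -0.029   0.1036] yaw -2.64 F slab [ 0.73 -4.08] 1.93 w -0.0001
slab xy of TCP rel slab origin [-0.0124 -0.0721] pre slab xy [-0.0124 -0.0524]
time_s: 4.28
position: [0.4693, 0.0046, 0.1035]
tool_rot: [[0.999, -0.046, 0.001], [-0.046, -0.999, 0.0], [0.001, -0.0, -1.0]]
ft_force: [-0.1, -0.3, 5.0]
grip_width: 0.0002
gripper_force: 2.7
t 4.28 P [0.4693 0.0046 0.1035] yaw -2.62 F slab [-0.09 -0.33] 4.99 w 0.0002
slab xy of TCP rel slab origin [-0.0127 -0.0385] pre slab xy [-0.0124 -0.0524]
```

View pics/w2.png

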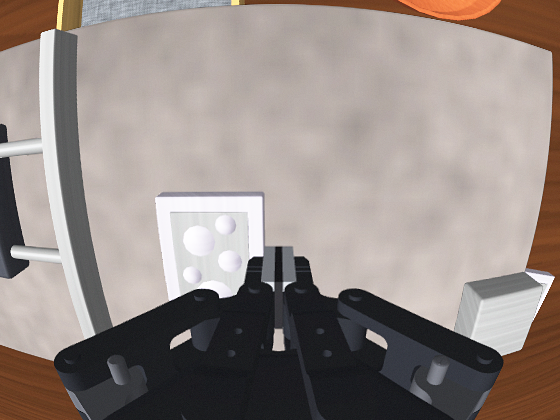

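The plaque is flush against the fingertip at (265,193–260), square to it and moving towards the bar at left. The upward force suggests the tip is rubbing the stone, so I raise it 1.5 mm and go on.

```bash
python3 -m crank '[0,0,0,-0.15,0, 0,0,-0.4,0,0, 0,0,-0.4,0,0, 0,0,-0.4,0,0, 0,0,-0.4,0,0, 0,0,-0.4,0,0, 0,0,-0.3,0,0, 0,0,-0.2,0,0]'; python3 st.py
```

```text
time_s: 5.05
position: [0.4702, 0.0294, 0.1047]
tool_rot: [[0.999, -0.046, -0.0], [-0.046, -0.999, 0.0], [-0.0, -0.0, -1.0]]
ft_force: [-0.4, -1.8, 0.7]
grip_width: 0.0001
gripper_force: 1.1
t 5.05 P [0.4702 0.0294 0.1047] yaw -2.63 F slab [-0.31 -1.85] 0.67 w 0.0001
slab xy of TCP rel slab origin [-0.0131 -0.0137] pre slab xy [-0.0124 -0.0524]
```

Run:
```python
from h import *
p=shot('top');c=cv2.resize(p['color'][180:295,195:385],None,fx=4,fy=4,interpolation=cv2.INTER_CUBIC);cv2.imwrite('pics/crop3.png',c[...,::-1])
```

```text
(no output)
```

View pics/crop3.png

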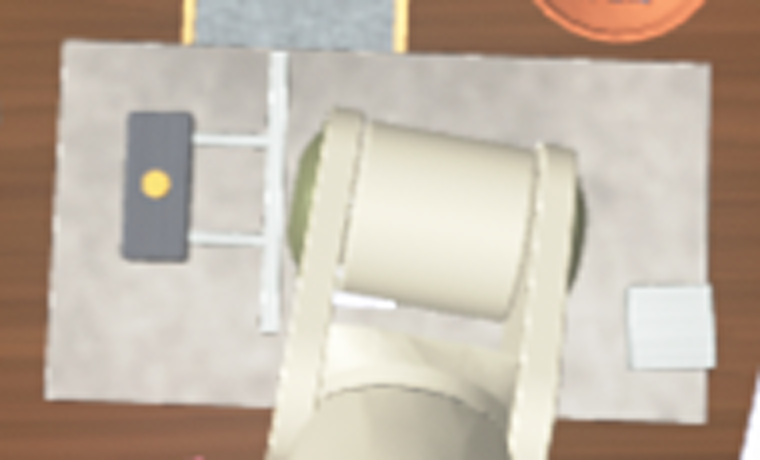

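The arm hides the plaque from the top camera here: only a sliver shows at crop (362,300). I'll go on by feel in small steps.

```bash
python3 -m crank '[0,0,-0.1,0,0, 0,0,-0.1,0,0, 0,0,-0.1,0,0, 0,0,-0.1,0,0, 0,0,-0.1,0,0, 0,0,-0.1,0,0, 0,0,0,0,0, 0,0,0,0,0]'>/dev/null; python3 st.py
python3 - <<'E'
from h import *
shot('wrist','w3.png')
E
```

```text
t 5.77 P [0.4706 0.035  0.1049] yaw -2.65 F slab [-0.99  0.1 ] 0.44 w -0.0003
slab xy of TCP rel slab origin [-0.013  -0.0081] pre slab xy [-0.0124 -0.0524]
```

View pics/w3.png

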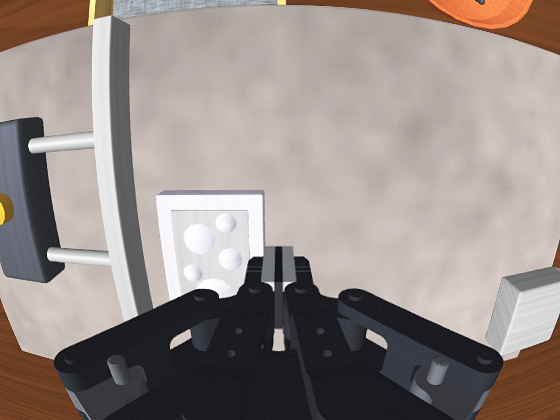

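The gap between the bar's face (about column 132) and the plaque's edge (column 158) is still about 10–12 mm. The plaque is square.

```bash
python3 -m crank '[0,0,-0.1,0,0, 0,0,-0.1,0,0, 0,0,-0.1,0,0, 0,0,-0.1,0,0, 0,0,-0.1,0,0, 0,0,-0.1,0,0, 0,0,0,0,0, 0,0,0,0,0]'>/dev/null; python3 st.py; python3 -m crank '[0,0,-0.05,0,0, 0,0,-0.05,0,0, 0,0,-0.05,0,0, 0,0,-0.05,0,0, 0,0,0,0,0, 0,0,0,0,0, 0,0,0,0,0, 0,0,0,0,0]'>/dev/null; python3 st.py
```

```text
t 6.48 P [0.471  0.041  0.1049] yaw -2.64 F slab [ 0.05 -0.87] 0.97 w -0.0001
slab xy of TCP rel slab origin [-0.0129 -0.0021] pre slab xy [-0.0124 -0.0524]
t 7.15 P [0.471  0.0428 0.1049] yaw -2.65 F slab [ 0.67 -2.15] 1.12 w -0.0001
slab xy of TCP rel slab origin [-0.013  -0.0002] pre slab xy [-0.0124 -0.0524]
```

```bash
python3 -m crank '[0,0,-0.05,0,0, 0,0,-0.05,0,0, 0,0,-0.05,0,0, 0,0,-0.05,0,0, 0,0,0,0,0, 0,0,0,0,0, 0,0,0,0,0, 0,0,0,0,0]'>/dev/null; python3 st.py
```

```text
t 7.82 P [0.4711 0.0449 0.1049] yaw -2.65 F slab [ 0.36 -2.96] 2.02 w -0.0002
slab xy of TCP rel slab origin [-0.013   0.0018] pre slab xy [-0.0124 -0.0524]
```

```bash
python3 -m crank '[0,0,-0.05,0,0, 0,0,-0.05,0,0, 0,0,0,0,0, 0,0,0,0,0, 0,0,0,0,0, 0,0,0,0,0, 0,0,0,0,0, 0,0,0,0,0]'>/dev/null; python3 st.py
python3 - <<'E'
from h import *
p=shot('wrist');cv2.imwrite('pics/w4.png',cv2.resize(p['color'][150:330,60:340,::-1],None,fx=2.5,fy=2.5))
E
```

```text
t 8.48 P [0.4711 0.0458 0.1049] yaw -2.65 F slab [ 0.88 -2.64] 3.37 w 0.0001
slab xy of TCP rel slab origin [-0.013   0.0027] pre slab xy [-0.0124 -0.0524]
```

View pics/w4.png

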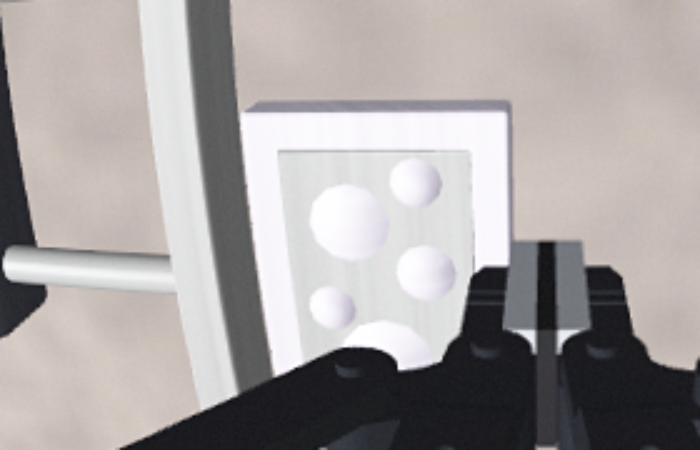

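The plaque's edge has reached the bar's face (crop (240,110) down to (268,360)), parallel and with no visible gap. Now I press until the force rises.

```bash
python3 -m crank '[0,0,-0.05,0,0, 0,0,-0.05,0,0, 0,0,0,0,0, 0,0,0,0,0, 0,0,0,0,0, 0,0,0,0,0, 0,0,0,0,0, 0,0,0,0,0]'>/dev/null; python3 st.py
```

```text
t 9.2 P [0.4712 0.0468 0.1049] yaw -2.65 F slab [ 0.36 -2.89] 3.35 w 0.0002
slab xy of TCP rel slab origin [-0.013   0.0038] pre slab xy [-0.0124 -0.0524]
```

```bash
python3 -m crank '[0,0,-0.05,0,0, 0,0,-0.05,0,0, 0,0,0,0,0, 0,0,0,0,0, 0,0,0,0,0, 0,0,0,0,0, 0,0,0,0,0, 0,0,0,0,0]'>/dev/null; python3 st.py
```

```text
t 9.87 P [0.4712 0.0478 0.1048] yaw -2.65 F slab [-0.68 -3.61] 3.41 w 0.0001
slab xy of TCP rel slab origin [-0.013   0.0048] pre slab xy [-0.0124 -0.0524]
```

```bash
python3 -m crank '[0,0,-0.05,0,0, 0,0,-0.05,0,0, 0,0,0,0,0, 0,0,0,0,0, 0,0,0,0,0, 0,0,0,0,0, 0,0,0,0,0, 0,0,0,0,0]'>/dev/null; python3 st.py
```

```text
t 10.53 P [0.4713 0.0488 0.1048] yaw -2.65 F slab [-0.28 -2.95] 2.76 w 0.0001
slab xy of TCP rel slab origin [-0.013   0.0058] pre slab xy [-0.0124 -0.0524]
```

```bash
python3 -m crank '[0,0,-0.05,0,0, 0,0,-0.05,0,0, 0,0,0,0,0, 0,0,0,0,0, 0,0,0,0,0, 0,0,0,0,0, 0,0,0,0,0, 0,0,0,0,0]'>/dev/null; python3 st.py
```

```text
t 11.2 P [0.4712 0.0496 0.1048] yaw -2.65 F slab [ 0.32 -5.55] 3.55 w -0.0001
slab xy of TCP rel slab origin [-0.0131  0.0066] pre slab xy [-0.0124 -0.0524]
```

```bash
python3 -m crank '[0,0,-0.05,0,0, 0,0,0,0,0, 0,0,0,0,0, 0,0,0,0,0, 0,0,0,0,0, 0,0,0,0,0, 0,0,0,0,0, 0,0,0,0,0]'>/dev/null; python3 st.py
```

```text
t 11.87 P [0.4712 0.0499 0.1048] yaw -2.64 F slab [ 0.15 -7.23] 3.42 w 0.0003
slab xy of TCP rel slab origin [-0.0132  0.0069] pre slab xy [-0.0124 -0.0524]
```

```bash
python3 -m crank '[0,0,-0.05,0,0, 0,0,0,0,0, 0,0,0,0,0, 0,0,0,0,0, 0,0,0,0,0, 0,0,0,0,0, 0,0,0,0,0, 0,0,0,0,0]'>/dev/null; python3 st.py;python3 - <<'E'
from h import *
p=shot('wrist');cv2.imwrite('pics/w5.png',cv2.resize(p['color'][150:330,60:340,::-1],None,fx=2.5,fy=2.5))
E
```

```text
t 12.53 P [0.4712 0.0502 0.1048] yaw -2.64 F slab [-0.81 -9.19] 3.12 w 0.0
slab xy of TCP rel slab origin [-0.0132  0.0071] pre slab xy [-0.0124 -0.0524]
```

View pics/w5.png

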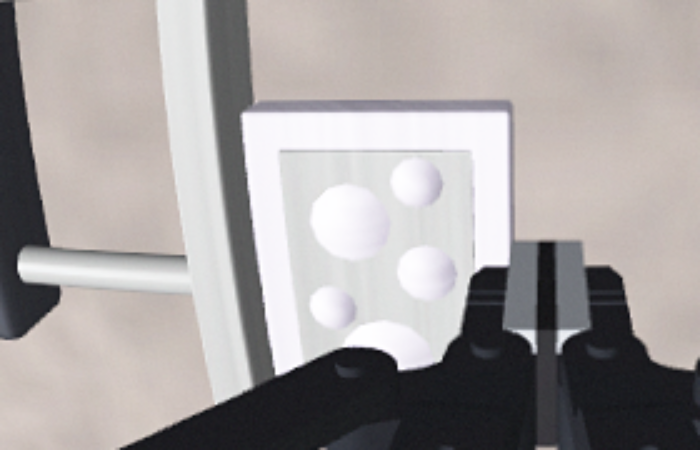

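The plaque's full side is flush on the bar at about 9 N. I hold it one more call (0.67 s), then back off and go round to its -x side.

```bash
python3 -m crank '[0,0,0,0,0, 0,0,0,0,0, 0,0,0,0,0, 0,0,0,0,0, 0,0,0,0,0, 0,0,0,0,0, 0,0,0,0,0, 0,0,0,0,0]'>/dev/null; python3 st.py;python3 -m crank '[0,0,0.3,0,0, 0,0,1.2,0,0, 0,0,1.5,0,0, 0,-1.6,0,0,0, 0,-2.1,0,0,0, 0,-2.1,0,0,0, 0,-0.8,0,0,0, 0,0,0,0,0]'>/dev/null; python3 st.py
```

```text
t 13.25 P [0.4712 0.0502 0.1048] yaw -2.64 F slab [-0.35 -8.72] 4.06 w -0.0001
slab xy of TCP rel slab origin [-0.0132  0.0071] pre slab xy [-0.0124 -0.0524]
t 13.92 P [0.4026 0.0245 0.1047] yaw -2.66 F slab [-0.26  0.03] -0.33 w 0.0001
slab xy of TCP rel slab origin [-0.0804 -0.022 ] pre slab xy [-0.0124 -0.0524]
```

```bash
python3 -m crank '[0,0,-1.5,0,0, 0,0,-1.5,0,0, 0,0,-1.5,0,0, 0,0,-1.4,0,0, 0,0,0,0,0, 0,0,0,0,0, 0,0,0,0,0, 0,0,0,0,0]'>/dev/null; python3 st.py
python3 - <<'E'
from h import *
p=shot('wrist','w6.png')
E
```

```text
t 14.58 P [0.4071 0.0823 0.1048] yaw -2.69 F slab [-0.35 -0.34] -0.27 w -0.0002
slab xy of TCP rel slab origin [-0.0788  0.0359] pre slab xy [-0.0124 -0.0524]
```

View pics/w6.png

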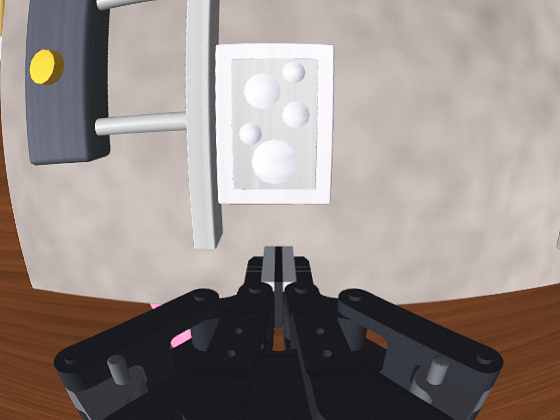

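The plaque sits square on the bar at (216–333, 44–204). The fingertips at (279,250) are behind it, 2–3 mm to the -y side of its centre. Now I push along the bar.

```bash
python3 -m crank '[0,0.6,0,0,0, 0,0.5,0,0,0, 0,0.4,0,0,0, 0,0.4,0,0,0, 0,0.4,0,0,0, 0,0.5,0,0,0, 0,0.5,0,0,0, 0,0.5,0,0,0]'>/dev/null; python3 st.py; python3 -m crank '[0,0.5,0,0,0, 0,0.5,0,0,0, 0,0.5,0,0,0, 0,0.5,0,0,0, 0,0.5,0,0,0, 0,0.5,0,0,0, 0,0.5,0,0,0, 0,0.4,0,0,0]'>/dev/null; python3 st.py
python3 - <<'E'
from h import *
p=shot('wrist','w7.png')
E
```

```text
t 15.3 P [0.4435 0.081  0.1046] yaw -2.63 F slab [-5.63 -2.74] 5.86 w -0.0003
slab xy of TCP rel slab origin [-0.0424  0.0365] pre slab xy [-0.0124 -0.0524]
t 15.97 P [0.4826 0.0791 0.1046] yaw -2.63 F slab [-8.08 -1.41] 6.14 w -0.0001
slab xy of TCP rel slab origin [-0.0032  0.0366] pre slab xy [-0.0124 -0.0524]
```

View pics/w7.png

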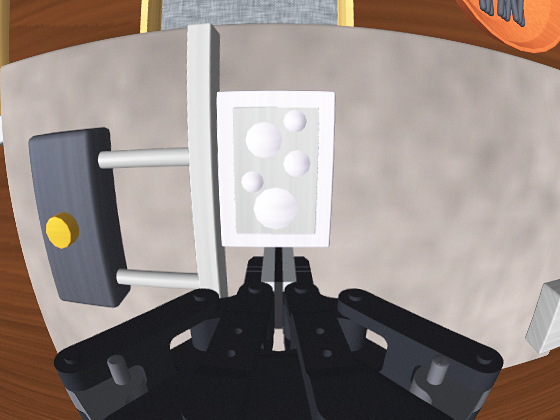

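The plaque is still flush on the bar at (218–335, 92–247) and square. I keep pushing, raised 1 mm, and speed up over the edge.

```bash
python3 -m crank '[0,0.3,0,-0.1,0, 0,0.5,0,0,0, 0,0.5,0,0,0, 0,0.5,0,0,0, 0,0.5,0,0,0, 0,0.5,0,0,0, 0,0.5,0,0,0, 0,0.5,0,0,0]'>/dev/null; python3 st.py; python3 -m crank '[0,0.6,0,0,0, 0,0.7,0,0,0, 0,0.8,0,0,0, 0,0.9,0,0,0, 0,1.0,0,0,0, 0,1.0,0,0,0, 0,1.0,0,0,0, 0,0.8,0,0,0]'>/dev/null; python3 st.py
python3 - <<'E'
from h import *
p=shot('wrist','w8.png')
E
```

```text
t 16.68 P [0.5221 0.0775 0.1058] yaw -2.64 F slab [-1.75 -0.44] -0.55 w -0.0002
slab xy of TCP rel slab origin [0.0363 0.0369] pre slab xy [-0.0124 -0.0524]
t 17.35 P [0.5914 0.0743 0.1062] yaw -2.65 F slab [-1.23  0.7 ] 0.15 w -0.0001
slab xy of TCP rel slab origin [0.1057 0.0373] pre slab xy [-0.0124 -0.0524]
```

View pics/w8.png

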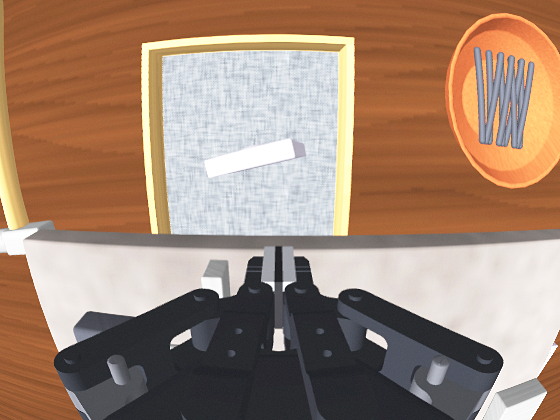

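The plaque is off the edge and mid-fall inside the tray, at (205–303, 140–177). I back the tool off clear and check how it lands.

```bash
python3 -m crank '[0,0,0,-1,0, 0,0,0,-2,0, 0,0,0,-3,0, 0,-1,0,-3,0, 0,-3,0,-1,0, 0,-3,0,0,0, 0,-3,0,0,0, 0,0,0,0,0]'>/dev/null; python3 st.py
python3 - <<'E'
from h import *
a=shot('scene')['color'][190:310,150:350];b=shot('top')['color'][130:290,190:390]
cv2.imwrite('pics/end.png',np.vstack([cv2.resize(a,(500,300)),cv2.resize(b,(500,300))])[...,::-1])
E
```

```text
t 18.07 P [0.4849 0.0798 0.207 ] yaw -2.59 F slab [ 1.7  -0.75] 0.65 w 0.0004
slab xy of TCP rel slab origin [-0.001   0.0374] pre slab xy [-0.0124 -0.0524]
```

View pics/end.png

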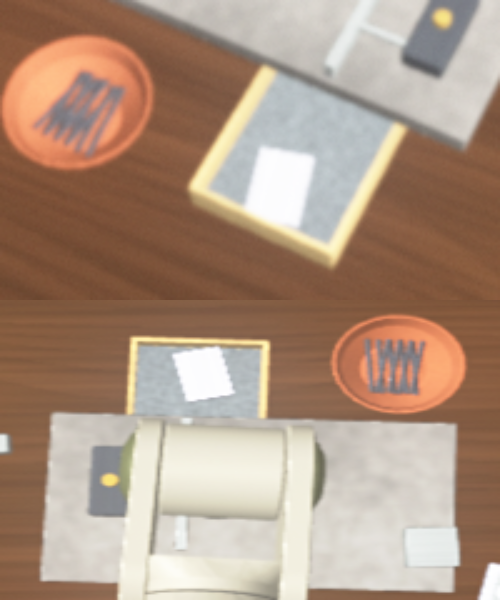

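The plaque lies in the tray, apparently face down near the far wall at top crop (173–235, 347–402). I check that it is flat from its size and corner heights in two views, instead of trusting the look.

Run:
```python
from h import *
def quad(n,x0,x1,y0,y1):
    p=shot(n);g=p['color'][y0:y1,x0:x1].astype(int);m=(g.min(2)>215).astype(np.uint8)
    k,l,st,c=cv2.connectedComponentsWithStats(m);i=1+st[1:,4].argmax();m=(l==i).astype(np.uint8)
    q=cv2.boxPoints(cv2.minAreaRect(cv2.findContours(m,0,1)[0][0])) if n=='top' else cv2.approxPolyDP(cv2.convexHull(cv2.findContours(m,0,1)[0][0]),4,True).reshape(-1,2)
    return p,q+[x0,y0],c[i]+[x0,y0],st[i]
P,q,c,s=quad('top',242,298,150,192);print(s)
S,q2,c2,s2=quad('scene',225,310,225,292);print(s2)
def tri(u,v):
    o,d=ray(P,u);o2,d2=ray(S,v);A=np.c_[d,-d2];t=np.linalg.lstsq(A,o2-o,rcond=None)[0]
    return (o+d*t[0]+o2+d2*t[1])/2, np.linalg.norm(o+d*t[0]-o2-d2*t[1])
print('centre',tri(c,c2))
for n,p,Q in(('top',P,q),('scene',S,q2)):
    w=np.array([onz(p,u,.018) for u in Q]);print(n,w.round(3).tolist(),np.linalg.norm(w-np.roll(w,1,0),axis=1).round(4))
if len(q2)==4:
    W=np.array([onz(P,u,.018) for u in q])
    for v in q2:
        i=np.linalg.norm(W-onz(S,v,.018),axis=1).argmin();print(tri(q[i],v))
```

```text
[ 17   5  25  29 520]
[ 22  24  29  33 674]
centre (array([0.67120067, 0.08769453, 0.01394545]), np.float64(0.0009362907195881237))
top [[0.701, 0.12, 0.018], [0.712, 0.069, 0.018], [0.641, 0.055, 0.018], [0.631, 0.105, 0.018]] [0.0715 0.0522 0.0716 0.0519]
scene [[0.645, 0.057, 0.018], [0.635, 0.106, 0.018], [0.705, 0.12, 0.018], [0.704, 0.067, 0.018]] [0.0598 0.0502 0.0713 0.0529]
(array([0.64239701, 0.05468157, 0.01220158]), np.float64(0.0006333129862091552))
(array([0.63190174, 0.10484047, 0.01176467]), np.float64(0.0010777535570576664))
(array([0.70222396, 0.11932223, 0.01205849]), np.float64(0.001383526315939109))
(array([0.70847658, 0.06967912, 0.03036049]), np.float64(0.0012561323391531566))
```

The footprint measures 71.5 × 52 mm. Three corners triangulate to a height of about 12 mm; the fourth is hidden by the tray's rim in the scene view. So the plaque lies flat. The bowl, hammer and block were not touched and the tool is clear, so I hand the job in.

```bash
python3 -c "
from rig import env
print(env.close_job())"
```

```text
the job is handed in; nothing more can be done
None
```

I seated the plaque flush on the bar at about 9 N, held it there for over half a second, then pushed it along the bar and off the edge; it lies flat in the tray, apparently face down, and the job is handed in (no verdict was shown).

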